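Set the batch wheel of the label dater and print

ROBOT

A 6-joint arm with a two-finger parallel gripper is mounted at the origin on the work surface. World frame = base frame: x ahead of the robot, y to its left, z up, the work surface at z = 0. Lengths are in m, angles in rad, forces in N, time in s.
With the tool pointing down it reaches from about 0.325 to 0.9 m from the base axis. Payload 3.5 kg.
Tool frame: the origin (TCP) lies midway between the tips of the shut fingers; the grasp point (between the pads) lies grasp_offset behind it (grasp_offset is the distance from the TCP to the grasp point, in m); y points along the fingers, z is the direction in which the jaws open and shut, and the axes are right-handed (so a half turn about y gives the same grasp; the last joint's range is limited). The gripper opens to 85 mm and grips with 20 to 120 N. Pads are 22 mm wide; open, the fingers measure 114 mm over their backs; the gripper's body (76 mm by 85 mm) begins 54 mm behind the grasp point. The pads swing forward as they close: fully open they stand 13 mm farther back than shut.
Start: joints at [-1.294, 0.276, -0.026, 1.268, 0, 1.467], TCP at [0.232, -0.58, 0.231] pointing down, gripper open.
Joint ranges: [-3.12, 3.12], [-0.85, 1.88], [-1.08, 1.24], [-1.95, 2.15], [-1.57, 1.53], [-3.14, 3.14]. Speed limits (rad/s): [2.57, 2.57, 3.14, 3.14, 3.14, 3.14].

INTERFACE

Orientations are given as a unit quaternion [w, x, y, z].
In Python, from station import sense, grab_frame, camera_info, finish_job, grasp_offset gives the robot as it stands.
- The arm moves only by the tool arm_command, never from a script. Its argument "motion" is a list of rows, each an object with "offset": the shift along the tool's x, y, z in cm, a list of three; "turn": the turn about the tool's y in rad; "jaw": the opening, from 0 (shut) to 1 (fully open). A call has 1 to 8 rows; each row is the pose to reach, as a shift and turn from the pose commanded when the call began, along the tool's axes at that moment; what a row does not reach only later rows make up. A row lasts 1/12 s, in which the tool goes at most 41.7 mm and 7.16 degrees, less where a joint would pass 70% of its speed; a pose out of reach is approached as far as the arm can. A call with a gripper value outside its range is refused whole. The fingers move at their own pace and stop on an object; the grip force is fixed at half the most. Time passes only in rows, so rows that repeat a pose let the fingers close. It gives the time, the measured TCP pose, the force and the opening at its end, in the units of the state.
- sense(): the state, without advancing time (a new reading comes with each control period).
- grab_frame(name): name is "side" or "top" or "wrist"; returns (picture, depth): 480x640x3 uint8, red, green, blue; 480x640 float32, m along the optical axis (not along the pixel's ray), 0 where there is no reading.
- camera_info(name): a dict with "K" (3x3 intrinsics, pixels), "pose" (4x4, takes a point from camera to world coordinates). Camera axes: x right, y up, looking along -z (the intrinsics and any distortion apply to the point x, -y, -z); pixel columns grow to the right and rows downward; lengths in m; the calibration is good to about 2 mm. A picture is of the moment at which its call begins: read the wrist's pose just before it. camera_info takes no time and is no camera call; for the wrist camera it gives the pose at the moment of the call.
- finish_job(): hands the job in, once; it reports no verdict.
The state is a dict: "clock": time; "joint_pos": joint angles; "joint_vel": joint speeds; "joint_efforts": joint torques, N m; "eef_pos": TCP position; "tcp_rot": TCP orientation; "wrist_force": force on the tool from outside, world axes, zero at the start; "wrist_torque": the same for the moment, N m; "width": finger opening in m.
Only numpy, scipy, OpenCV 4.12 (cv2) and the standard library are available. Lean on these libraries where they do the work, as an engineer would, in place of code of your own. Each camera call takes 0.05 s, during which the arm holds its last target.

TASK

On the label dater, flick the toothed thumbwheel clockwise (seen from above), click by click with a fingertip on its teeth, until the tooth with the stud points at the steel pointer, and do not go past it. Only then press the round print plunger fully down with a fingertip and let it come back up. Lift nothing, and leave the bottles, jar, caps and cup where they are.

Things in the scene. Friction and masses are not known exactly. Their poses are not given: they have to be found in the camera images.
- dater: fixed grey box 140 x 270 x 40 mm (its x, y, z), origin at the centre of its underside. Its x points from its front (label slot, robot side) to its rear. On top: the thumbwheel at its right (-y) end, the plunger at its left, 145 mm apart. A hood 34 x 110 mm, up to 74 mm above the table, begins 53 mm behind the plunger's axis.
- wheel_axis (a point): the thumbwheel's vertical axis, at the top of the teeth, 62 mm above the table. White wheel: hub radius 24 mm, six straight radial teeth 60 degrees apart, 9 mm thick, 44 to 62 mm above the table, reaching 52 mm from the axis. On a click one tooth points at the pointer and the opposite one straight to the dater's front. The dater's top below is at 40 mm; its front face is 40 mm from the axis.
- flick (a point): fixed point at the end of the tooth that points to the dater's front, 52 mm from the axis, 62 mm above the table. Clockwise is to the dater's left (+y) here. A fingertip reaching in to 30 to 42 mm from the axis, lowered 25 mm or more right of this tooth's middle and moved straight along +y until its leading face is about 38 mm left of the middle, turns one click and slips off the tooth.
- pointer (a point): tip of the fixed steel pointer on the dater's top, behind the wheel (dater's +x), 57 mm from the wheel's axis, 62 mm above the table
- marked_tooth (a point): outer end, at the top, of the marked tooth of the wheel, 52 mm from the axis; this tooth alone has a dark steel stud on top, 12 mm in diameter and 10 mm high (up to 72 mm above the table), 30 mm from the axis
- batch_wheel (a joint): wheel angle (rad), grows clockwise seen from above; 0 when the marked tooth points at the pointer; a click is 1.047 rad. Starts two, three or four clicks short (about -2.09, -3.14 or -4.19). No end stop either way. A sprung detent holds each click; about 4 N at a tooth's end turns it over the hump midway between clicks, then it finishes the click by itself and stops there.
- plunger_top (a point): centre of the top of the white round print plunger, 30 mm in diameter, 20 mm in front of and 85 mm to the left of the dater's centre; it rises from a dark collar
- plunger (a joint): how far the plunger is pressed (m): 0 up, 0.008 fully down, where it meets a stop; the spring needs about 6 N at the bottom and lifts it again
- cap_a: loose red bottle cap, 32 mm in diameter, 13 mm high, lying on the dater's top between pointer and hood; origin under its centre
- dropper: loose small white bottle, 28 mm in diameter, 70 mm high, on the table left of the dater; origin under its centre
- cream_jar: loose jar, 56 mm in diameter, 55 mm high, on the table right of the dater; origin under its centre
- spray_a: loose glass spray bottle, 38 mm in diameter, 123 mm high, beyond the dater; origin under its centre
- spray_b: a second spray bottle of the same kind
- spatula_cup: loose clear cup, 72 mm in diameter, 95 mm high, with wooden spatulas standing to about 170 mm; origin under its centre
- cap_b: loose red bottle cap like the other, on the table to the left; origin under its centre

How it is judged:
By the outcome, as a careful person would: the job done as asked, in the order asked, and still so for the second after the job is handed in, with the robot touching nothing.
It also fails if it takes over 64 s, if anything falls off the work surface, if the arm or the gripper's body presses on something with over 40 N, if the wrist force passes 120 N, or if a joint passes its speed limit or range.

## Working session

There is one attempt and no reset: what is moved stays moved. The work goes in short steps, Python scripts to look and compute and a tool call to move; the robot and the scene stay as the last step left them, time stands still between calls to the robot, and variables do not carry over. Pictures are saved under pics/ and viewed, and the job is handed in when it is done.

Besides the shell and the picture viewer there is one more tool, called as name(argument=value, ...), one argument or row to a line, values as JSON. arm_command: Moves the arm, as the interface text tells. Its arguments: {"type":"object","properties":{"motion":{"type":"array","items":{"type":"object","properties":{"offset":{"type":"array","items":{"type":"number"}},"turn":{"type":"number"},"jaw":{"type":"number"}}}}},"required":["motion"]}

```bash
ls; mkdir -p pics
python3 - <<'E'
from station import *
import cv2
s=sense();print(s['clock'],s['eef_pos'],s['tcp_rot'],s['width'],grasp_offset)
for n in ["side","top"]:
    p,d=grab_frame(n);cv2.imwrite(f'pics/{n}0.png',p[:,:,::-1]);import numpy as np;np.savez(f'{n}0.npz',p=p,d=d)
    c=camera_info(n);print(n,c)
E
```

```text
pics
0.0 [ 0.23148824 -0.57971362  0.23012908] [ 0.13339923 -0.13352194  0.69519267 -0.69360196] 0.08515971289861829 0.0187
side {'K': array([[473.52613329,   0.        , 326.81867383],
       [  0.        , 473.52613329, 236.15896261],
       [  0.        ,   0.        ,   1.        ]]), 'pose': array([[ 0.83194004,  0.28668644, -0.4750649 ,  0.14870223],
       [-0.5543726 ,  0.46554433, -0.68988368, -0.5457781 ],
       [ 0.02338347,  0.83730482,  0.54623607,  0.58622233],
       [ 0.        ,  0.        ,  0.        ,  1.        ]])}
top {'K': array([[543.72095449,   0.        , 320.09864461],
       [  0.        , 543.72095449, 237.78526993],
       [  0.        ,   0.        ,   1.        ]]), 'pose': array([[-0.00187481,  0.98155112, -0.19119072,  0.40864075],
       [-0.99985134,  0.0014371 ,  0.01718238,  0.08290624],
       [ 0.01714014,  0.19119451,  0.9814025 ,  0.98271867],
       [ 0.        ,  0.        ,  0.        ,  1.        ]])}
```

View pics/side0.png

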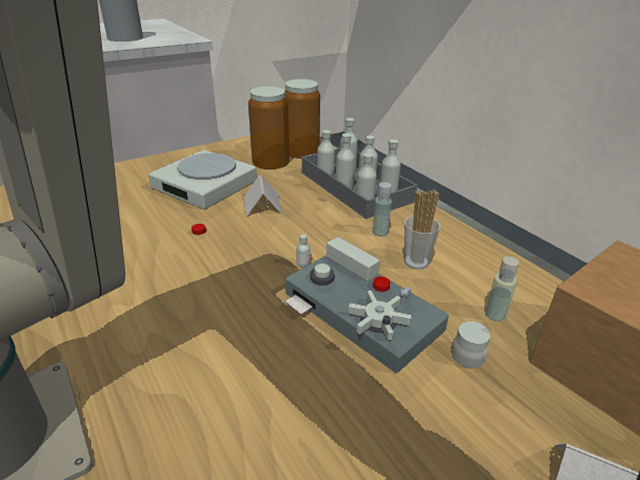

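View pics/top0.png

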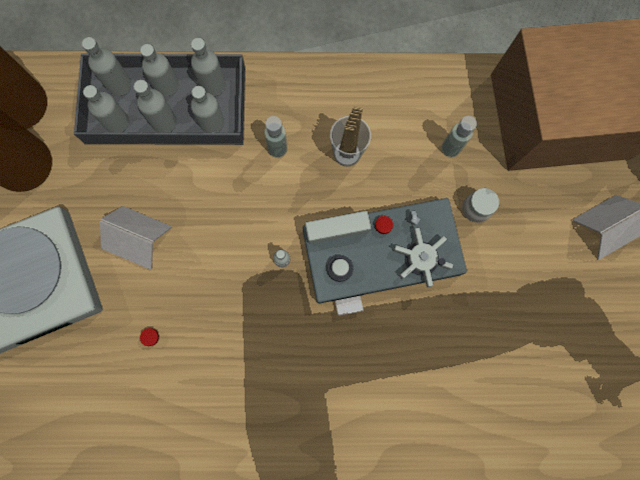

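The side view shows the dater at (365,305), with the wheel at about (380,313) and the stud near (387,320). In the top view the wheel is at (424,257), the stud near (443,262), the plunger at (341,268) and the pointer at (413,215). I'll zoom in and measure.

```bash
cat > h.py <<'E'
import numpy as np,cv2
from station import *
def cast(n,u,v,z,c=None):
    c=c or camera_info(n);K=c['K'];P=c['pose']
    d=P[:3,:3]@np.array([(u-K[0,2])/K[0,0],-(v-K[1,2])/K[1,1],-1.]);o=P[:3,3]
    return o+d*(z-o[2])/d[2]
def proj(n,X,c=None):
    c=c or camera_info(n);K=c['K'];P=c['pose']
    q=P[:3,:3].T@(np.asarray(X)-P[:3,3]);return K[0,0]*q[0]/-q[2]+K[0,2],K[1,1]*-q[1]/-q[2]+K[1,2]
E
python3 - <<'E'
from h import *
p=np.load('top0.npz')['p'];d=np.load('top0.npz')['d']
im=cv2.resize(p[190:310,290:480,::-1],None,fx=4,fy=4,interpolation=cv2.INTER_CUBIC);cv2.imwrite('pics/topz.png',im)
p2=np.load('side0.npz')['p'];im=cv2.resize(p2[225:375,275:455,::-1],None,fx=4,fy=4,interpolation=cv2.INTER_CUBIC);cv2.imwrite('pics/sidez.png',im)
# white pixels with world z
c=camera_info('top');K=c['K'];P=c['pose']
for n in['top','side']:
    z=np.load(n+'0.npz');p=z['p'].astype(int);d=z['d'];c=camera_info(n);K=c['K'];P=c['pose']
    v,u=np.mgrid[:480,:640];X=np.stack([(u-K[0,2])/K[0,0]*d,-(v-K[1,2])/K[1,1]*d,-d],-1)@P[:3,:3].T+P[:3,3]
    np.save(n+'X.npy',X)
    m=((p.min(2)>140)&(X[...,2]>.035)&(X[...,2]<.08)&(X[...,0]>.4)&(X[...,0]<.75)&(abs(X[...,1])<.4)).astype(np.uint8)
    k,l,st,ce=cv2.connectedComponentsWithStats(m)
    for i in range(1,k):
        if st[i,4]>25: print(n,st[i],ce[i],np.median(X[l==i],0))
    m=((abs(X[...,2]-.04)<.006)&(X[...,0]>.4)&(X[...,0]<.72)&(X[...,1]>-.25)&(X[...,1]<.15)&(p.max(2)<110)).astype(np.uint8)
    k,l,st,ce=cv2.connectedComponentsWithStats(m);i=1+st[1:,4].argmax()
    pts=X[l==i][:,:2].astype(np.float32);r=cv2.minAreaRect(pts);print(n,'dater',r,np.median(X[l==i],0))
E
```

```text
top [472 188  27  27 550] [485.02       201.17272727] [ 0.65598343 -0.22543402  0.05490381]
top [ 306  212   64   28 1108] [337.6398917  225.33483755] [0.60786717 0.03637851 0.07398651]
top [413 214   4   9  29] [414.4137931  218.17241379] [ 0.6226802  -0.09733545  0.06346857]
top [396 228  51  58 806] [422.00124069 256.02605459] [ 0.55814275 -0.10874569  0.06193398]
top [277 250   8   8  51] [280.37254902 253.80392157] [0.5583724  0.13496942 0.07024611]
top [333 259  16  16 202] [340.23267327 266.81188119] [0.53703181 0.03293381 0.06397312]
top [444 262   9   6  31] [448.51612903 264.64516129] [ 0.54109337 -0.15396113  0.06233879]
top dater ((0.5740106701850891, -0.046760737895965576), (0.14045129716396332, 0.2690696120262146), 11.169897079467773) [ 0.56871688 -0.05294503  0.03992959]
side [254 184  17  19 118] [259.39830508 192.98305085] [0.5828799  0.3732804  0.05096498]
side [327 237  52  31 571] [353.03502627 251.95271454] [0.60622224 0.02969851 0.0735932 ]
side [298 244  11   8  66] [302.92424242 247.62121212] [0.55316769 0.12567407 0.04641869]
side [315 264  15  10 118] [321.95762712 268.11016949] [0.5364696  0.03013038 0.06364267]
side [401 287  10   7  31] [405.41935484 290.03225806] [ 0.6243371  -0.09958063  0.06358795]
side [349 290  62  37 678] [378.27138643 309.24188791] [ 0.55742862 -0.11180777  0.06187913]
side [458 322  32  22 521] [473.90403071 332.37619962] [ 0.65482415 -0.22888703  0.05500569]
side [385 325   8   8  39] [388.69230769 328.61538462] [ 0.54048251 -0.15486938  0.06191308]
side dater ((0.5855987071990967, -0.14582745730876923), (0.14153270423412323, 0.07581432163715363), 10.32305908203125) [ 0.53246345 -0.15625458  0.03895057]
```

View pics/topz.png

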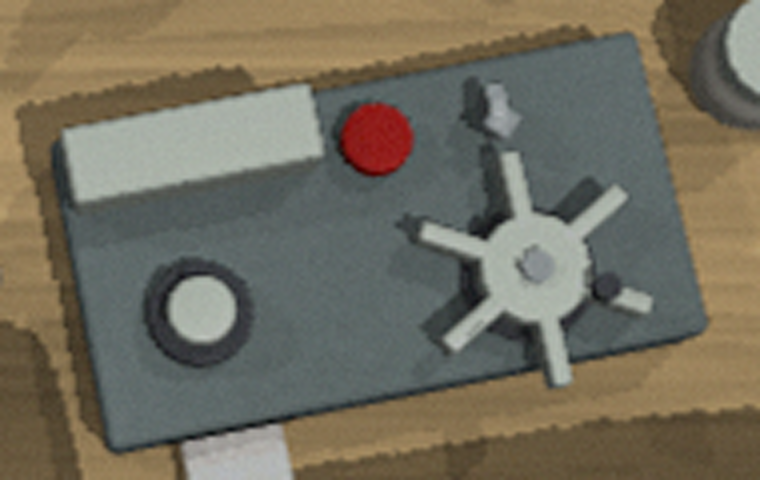

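View pics/sidez.png

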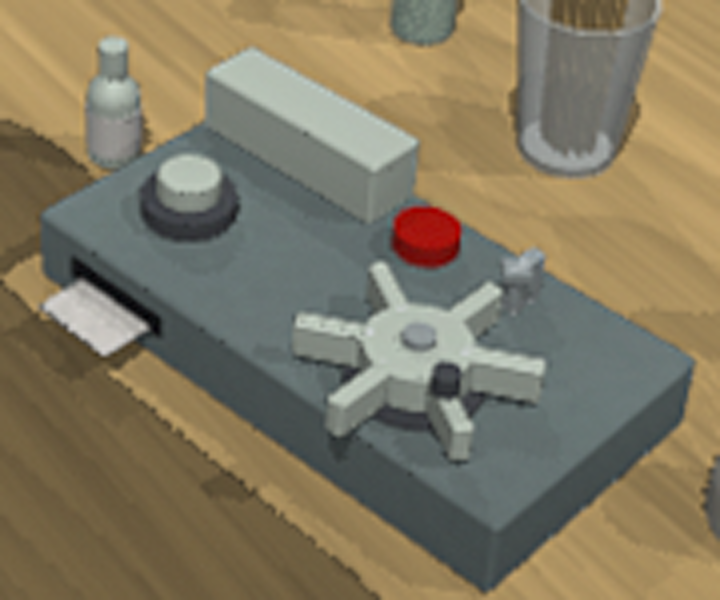

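The two views agree on the dater's pose: yaw about 11.2°, plunger near (0.537, 0.032). The studded tooth is two places clockwise past the pointer, so it needs 4 clicks clockwise. Next I'll refine the axis and work out the moves.

```bash
cat >> h.py <<'E'
from scipy.spatial.transform import Rotation as R
def axes():
    s=sense();q=s['tcp_rot'];return np.array(s['eef_pos']),R.from_quat([q[1],q[2],q[3],q[0]]).as_matrix()
yaw=None
E
python3 - <<'E'
from h import *
f=lambda u,v:(u/4+290-.375,v/4+190-.375)
ax=cast('top',*f(535,268),.062)
g=lambda u,v:(u/4+275-.375,v/4+225-.375)
ax2=cast('side',*g(418,342),.062)
print('axis',ax,ax2)
for n,uv in [('front',(560,383)),('ptrtooth',(510,155)),('ptr',(515,125)),('UL',(418,230)),('mark',(652,302))]:
    w=cast('top',*f(*uv),.062)-ax;print(n,w[:2],np.hypot(*w[:2]),np.degrees(np.arctan2(w[1],w[0])))
s=cast('top',*f(606,286),.072)-ax;print('stud',np.hypot(*s[:2]),np.degrees(np.arctan2(s[1],s[0])))
for n,zx in(('top',f(200,309)),('side',g(188,172))):print('plunger',cast(n,*zx,.064))
p,Rm=axes();print(p,Rm.round(3))
E
```

```text
axis [ 0.55526457 -0.11076776  0.062     ] [ 0.55457665 -0.11367339  0.062     ]
front [-0.04952263 -0.00877877] 0.05029470506169421 -169.9477239205881
ptrtooth [0.04964185 0.00898936] 0.0504492059144404 10.264140415893065
ptr [0.06299837 0.00632317] 0.06331490776577843 5.731607239253968
UL [0.01652936 0.04995995] 0.0526233406078661 71.69309128559524
mark [-0.01471769 -0.04979941] 0.051928720635359055 -106.46448385086265
stud 0.02937592015876063 -108.4657397078653
plunger [0.53713802 0.0336185  0.064     ]
plunger [0.53628471 0.03099376 0.064     ]
[ 0.23150205 -0.57978241  0.23025336] [[-0.929 -0.001  0.371]
 [-0.371  0.002 -0.929]
 [-0.    -1.    -0.002]]
```

arm_command(
  motion=[
    {"offset": [-4, 0, -2.6], "turn": 0.1, "jaw": 0},
    {"offset": [-8, 0, -5.2], "turn": 0.188, "jaw": 0},
    {"offset": [-11, 0, -7.3], "turn": 0.188, "jaw": 0},
    {"offset": [-14, 0, -9.3], "turn": 0.188, "jaw": 0},
    {"offset": [-17, 0, -11.3], "turn": 0.188, "jaw": 0},
    {"offset": [-20, 1, -13.3], "turn": 0.188, "jaw": 0},
    {"offset": [-21, 2, -14], "turn": 0.188, "jaw": 0},
    {"offset": [-21, 2, -14], "turn": 0.188, "jaw": 0},
  ],
)

```text
clock: 0.77
eef_pos: [0.3748, -0.3686, 0.2088]
tcp_rot: [0.068, -0.07, 0.705, -0.702]
wrist_force: [-0.2, 0.6, -0.2]
width: 0.0001
```

```bash
cat >> h.py <<'E'
A=np.array([.555,-.112]);y=np.radians(11);ex=np.array([np.cos(y),np.sin(y)]);ey=np.array([-ex[1],ex[0]])
def rel():
    p,Rm=axes();w=p[:2]-A
    print('pos',p.round(4),'fwd',(-(w@ex)).round(4),'lat',(w@ey).round(4),'yaw(toolx)',np.degrees(np.arctan2(-Rm[1,0],-Rm[0,0])).round(2),'F',np.round(sense()['wrist_force'],1),'t',sense()['clock'],sense()['width'])
    return p,Rm
def to(X):
    p,Rm=rel();print('tool cm',(Rm.T@(np.array(X)-p)*100).round(2))
E
python3 -c "
from h import *
to([.5165,-.1654,.12])"
```

```text
pos [ 0.3748 -0.3686  0.2088] fwd 0.2258 lat -0.2175 yaw(toolx) 11.23 F [-0.2  0.6 -0.2] t 0.7667 8.210035950843789e-05
tool cm [-17.87   8.93 -17.13]
```

arm_command(
  motion=[
    {"offset": [-2.6, 0.5, -2.5]},
    {"offset": [-5.2, 1.5, -5]},
    {"offset": [-7.8, 3, -7.5]},
    {"offset": [-10.4, 4.5, -10]},
    {"offset": [-13, 6, -12.5]},
    {"offset": [-15.6, 7.5, -15]},
    {"offset": [-17.9, 8.9, -17.1]},
    {"offset": [-17.9, 8.9, -17.1]},
  ],
)

```text
$.motion[0]: bad value
```

```bash
python3 -c "
from h import *
to([.5165,-.1654,.051])
p,d=grab_frame('top');cv2.imwrite('pics/t1.png',cv2.resize(p[170:320,280:500,::-1],None,fx=3.5,fy=3.5))
p,d=grab_frame('side');cv2.imwrite('pics/s1.png',cv2.resize(p[205:375,275:475,::-1],None,fx=3.5,fy=3.5))
print(camera_info('wrist'))
p,d=grab_frame('wrist');cv2.imwrite('pics/w1.png',p[:,:,::-1])
"
```

```text
pos [ 0.3748 -0.3686  0.2088] fwd 0.2258 lat -0.2175 yaw(toolx) 11.23 F [-0.2  0.6 -0.2] t 0.7667 8.210035950843789e-05
tool cm [-17.88  15.83 -17.09]
{'K': array([[339.9323273 ,   0.        , 320.86016884],
       [  0.        , 339.9323273 , 238.56108098],
       [  0.        ,   0.        ,   1.        ]]), 'pose': array([[ 1.92628596e-01,  9.27418425e-01,  3.20607687e-01,
         4.57259210e-01],
       [-9.81271245e-01,  1.82384251e-01,  6.19897403e-02,
        -3.56083818e-01],
       [-9.83365595e-04, -3.26544101e-01,  9.45181455e-01,
         3.52828821e-01],
       [ 0.00000000e+00,  0.00000000e+00,  0.00000000e+00,
         1.00000000e+00]])}
```

View pics/s1.png

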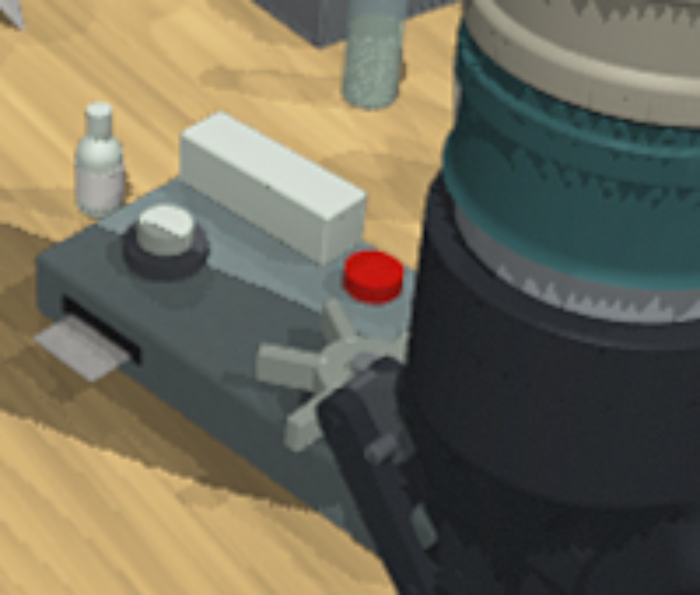

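View pics/w1.png

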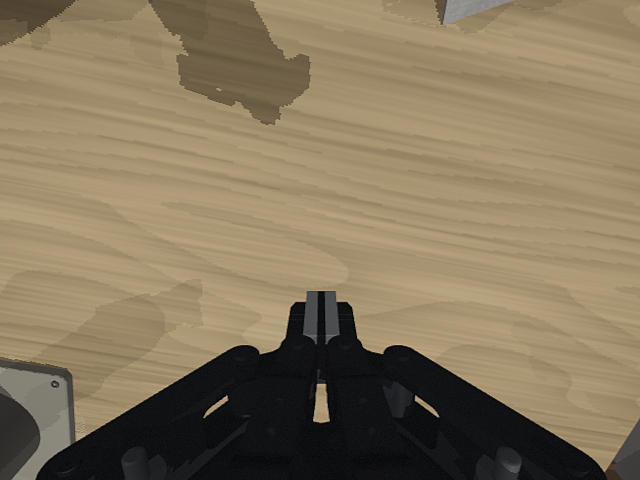

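The call was refused because every row needs all three fields. The arm hasn't moved. The wrist view shows the shut fingertips at (321,293), a narrow tip about 32 px wide with wider linkage higher up. I'll check the tip profile from depth.

```bash
python3 -c "
from h import *
p,Rm=axes()
c=camera_info('wrist');im,d=grab_frame('wrist');K=c['K'];P=c['pose']
v,u=np.mgrid[:480,:640];X=np.stack([(u-K[0,2])/K[0,0]*d,-(v-K[1,2])/K[1,1]*d,-d],-1)@P[:3,:3].T+P[:3,3]
T=(X-p)@Rm
for r in range(286,380,6):
    m=(d[r]>0)&(T[r,:,1]<.02)
    if m.any():
        i=np.where(m)[0];i=i[(i>180)&(i<460)]
        if len(i): print(r,i.min(),i.max(),'z',(T[r,i,2].min()*1e3).round(1),(T[r,i,2].max()*1e3).round(1),'y',(T[r,i,1].min()*1e3).round(1),(T[r,i,1].max()*1e3).round(1),'x',(T[r,i,0].min()*1e3).round(1),(T[r,i,0].max()*1e3).round(1))
"
```

```text
292 306 335 z -6.7 6.4 y -6.2 -3.9 x -12.0 -10.8
298 306 335 z -6.5 6.2 y -11.8 -9.3 x -12.1 -10.7
304 293 348 z -12.4 12.1 y -16.8 -7.6 x -12.0 -6.7
310 289 352 z -13.9 13.5 y -22.0 -12.7 x -12.3 -6.7
316 288 353 z -13.7 13.4 y -26.2 -17.8 x -12.1 -6.9
322 287 354 z -13.8 13.5 y -30.1 -21.8 x -11.9 -6.6
328 286 355 z -13.7 13.4 y -34.2 -26.6 x -11.9 -6.9
334 285 356 z -13.7 13.4 y -38.0 -30.0 x -12.0 -6.4
340 282 359 z -13.5 13.2 y -45.4 -36.3 x -14.7 -8.2
346 235 406 z -29.2 28.8 y -47.8 -36.1 x -14.1 -5.5
352 224 417 z -32.0 31.6 y -51.7 -36.5 x -14.7 -3.1
358 214 427 z -34.5 34.0 y -54.4 -36.1 x -14.6 -0.1
364 204 437 z -36.6 36.3 y -55.9 -36.7 x -13.6 2.1
370 194 447 z -38.8 38.8 y -58.8 -36.8 x -13.7 4.8
376 184 457 z -40.9 40.6 y -66.3 -36.5 x -18.0 7.9
```

arm_command(
  motion=[
    {"offset": [-2.6, 0.5, -2.5], "turn": 0, "jaw": 0},
    {"offset": [-5.2, 1.5, -5], "turn": 0, "jaw": 0},
    {"offset": [-7.8, 3, -7.5], "turn": 0, "jaw": 0},
    {"offset": [-10.4, 4.5, -10], "turn": 0, "jaw": 0},
    {"offset": [-13, 6, -12.5], "turn": 0, "jaw": 0},
    {"offset": [-15.6, 7.5, -15], "turn": 0, "jaw": 0},
    {"offset": [-17.9, 8.9, -17.1], "turn": 0, "jaw": 0},
    {"offset": [-17.9, 8.9, -17.1], "turn": 0, "jaw": 0},
  ],
)

```text
clock: 1.63
eef_pos: [0.519, -0.1677, 0.1199]
tcp_rot: [0.068, -0.069, 0.705, -0.703]
wrist_force: [0.0, -0.1, -0.6]
width: 0.0001
```

```bash
python3 -c "
from h import *
to([.5165,-.1654,.051])
p,d=grab_frame('top');cv2.imwrite('pics/t2.png',cv2.resize(p[170:320,280:500,::-1],None,fx=3.5,fy=3.5))
p,d=grab_frame('side');cv2.imwrite('pics/s2.png',cv2.resize(p[205:375,275:475,::-1],None,fx=3.5,fy=3.5))
p,d=grab_frame('wrist');cv2.imwrite('pics/w2.png',p[:,:,::-1])
"
```

```text
pos [ 0.519  -0.1677  0.1199] fwd 0.0459 lat -0.0479 yaw(toolx) 11.16 F [ 0.  -0.1 -0.6] t 1.6333 0.00011250074322514738
tool cm [ 0.2   6.89 -0.26]
```

View pics/s2.png

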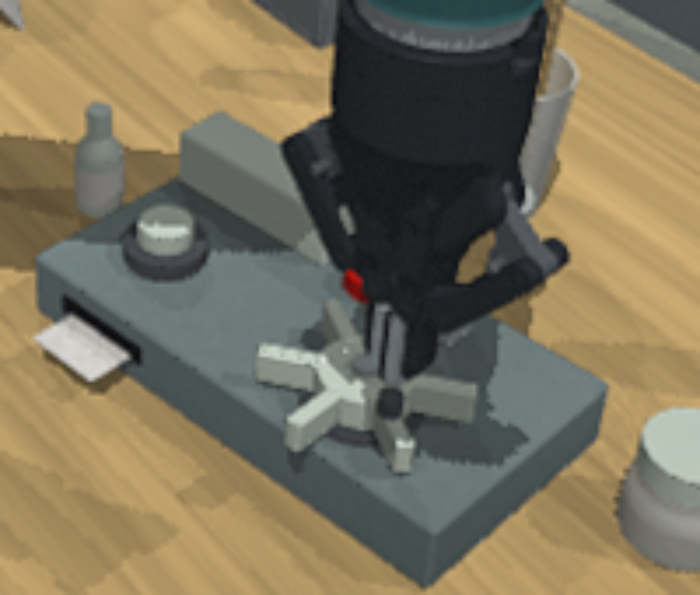

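View pics/w2.png

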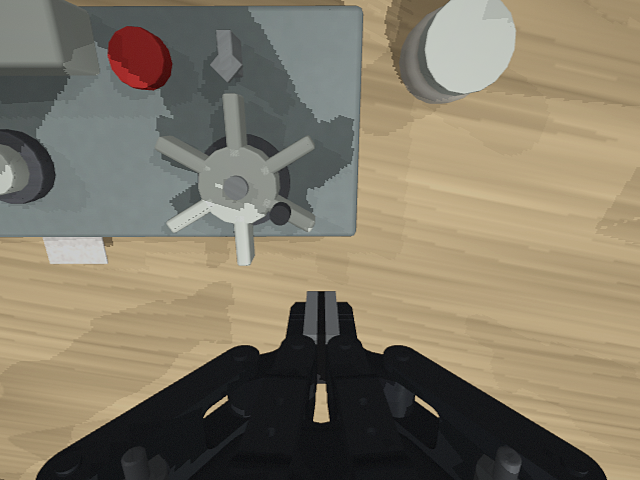

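Tip profile: pads ±6.5 mm for the lowest ~8 mm, then ±13.7 mm above. Next I'll cross-check the axis with the wrist view, where the hub is at (236,186), the front tooth end at (245,264) and the stud at (281,214).

```bash
python3 -c "
from h import *
for n,u,v,z in [('hub',235,186,.062),('front',245,260,.062),('back',233,96,.062),('stud',281,212,.072),('ptr',227,80,.062)]:
    X=cast('wrist',u,v,z);w=X[:2]-A;print(n,X.round(4),(w@ex).round(4),(w@ey).round(4))
"
```

```text
hub [ 0.5553 -0.1124  0.062 ] 0.0002 -0.0004
front [ 0.5087 -0.124   0.062 ] -0.0478 -0.0029
back [ 0.6048 -0.1058  0.062 ] 0.05 -0.0034
stud [ 0.5474 -0.1426  0.072 ] -0.0133 -0.0286
ptr [ 0.6122 -0.1017  0.062 ] 0.0581 -0.0008
```

The axis is confirmed by three views to within 2 mm. Now lowering beside the front tooth.

arm_command(
  motion=[
    {"offset": [0.2, 1.5, 0], "turn": 0, "jaw": 0},
    {"offset": [0.2, 3, 0], "turn": 0, "jaw": 0},
    {"offset": [0.2, 4.5, 0], "turn": 0, "jaw": 0},
    {"offset": [0.2, 5.8, 0], "turn": 0, "jaw": 0},
    {"offset": [0.2, 6.6, 0], "turn": 0, "jaw": 0},
    {"offset": [0.2, 6.6, 0], "turn": 0, "jaw": 0},
  ],
)

```text
clock: 2.28
eef_pos: [0.5146, -0.1722, 0.0553]
tcp_rot: [0.066, -0.067, 0.704, -0.704]
wrist_force: [-0.5, -0.2, -0.4]
width: -0.0003
```

```bash
python3 -c "
from h import *
rel()"
```

```text
pos [ 0.5146 -0.1722  0.0553] fwd 0.0512 lat -0.0514 yaw(toolx) 10.83 F [-0.5 -0.2 -0.4] t 2.2833 -0.0003439521534691259
```

arm_command(
  motion=[
    {"offset": [-0.3, 0.1, -0.4], "turn": 0, "jaw": 0},
    {"offset": [-0.3, 0.1, -0.9], "turn": 0, "jaw": 0},
    {"offset": [-0.3, 0.1, -1.4], "turn": 0, "jaw": 0},
    {"offset": [-0.3, 0.1, -1.9], "turn": 0, "jaw": 0},
    {"offset": [-0.3, 0.1, -2.4], "turn": 0, "jaw": 0},
    {"offset": [-0.3, 0.1, -2.9], "turn": 0, "jaw": 0},
    {"offset": [-0.3, 0.1, -3.2], "turn": 0, "jaw": 0},
    {"offset": [-0.3, 0.1, -3.2], "turn": 0, "jaw": 0},
  ],
)

```text
clock: 2.95
eef_pos: [0.5125, -0.1381, 0.0554]
tcp_rot: [0.068, -0.068, 0.704, -0.704]
wrist_force: [0.3, 0.2, -0.4]
width: 0.0001
```

```bash
python3 -c "
from h import *
rel()"
```

```text
pos [ 0.5125 -0.1381  0.0554] fwd 0.0467 lat -0.0175 yaw(toolx) 11.05 F [ 0.3  0.2 -0.4] t 2.95 7.690959615033335e-05
```

arm_command(
  motion=[
    {"offset": [0, 0, -0.6], "turn": 0, "jaw": 0},
    {"offset": [0, 0, -1.2], "turn": 0, "jaw": 0},
    {"offset": [0, 0, -1.8], "turn": 0, "jaw": 0},
    {"offset": [0, 0, -2.4], "turn": 0, "jaw": 0},
    {"offset": [0, 0, -3.0], "turn": 0, "jaw": 0},
    {"offset": [0, 0, -3.6], "turn": 0, "jaw": 0},
    {"offset": [0, 0, -4.2], "turn": 0, "jaw": 0},
    {"offset": [0, 0, -4.8], "turn": 0, "jaw": 0},
  ],
)

```text
clock: 3.62
eef_pos: [0.5029, -0.0906, 0.055]
tcp_rot: [0.068, -0.068, 0.704, -0.703]
wrist_force: [0.4, -0.1, 0.1]
width: -0.0004
```

```bash
cat > look.py <<'E'
from h import *
import sys
rel()
if len(sys.argv)>1:
    for n in ('top','wrist','side'):
        if n[0] in sys.argv[2]:
            c=camera_info(n);p,d=grab_frame(n)
            if n=='top':p=cv2.resize(p[170:320,280:500],None,fx=3.5,fy=3.5)
            if n=='side':p=cv2.resize(p[205:375,275:475],None,fx=3.5,fy=3.5)
            cv2.imwrite(f'pics/{n[0]}{sys.argv[1]}.png',p[:,:,::-1])
E
python3 look.py 3 s
```

```text
pos [ 0.5029 -0.0906  0.055 ] fwd 0.0471 lat 0.0309 yaw(toolx) 11.02 F [ 0.4 -0.1  0.1] t 3.6167 -0.0004271621607663253
```

View pics/s3.png

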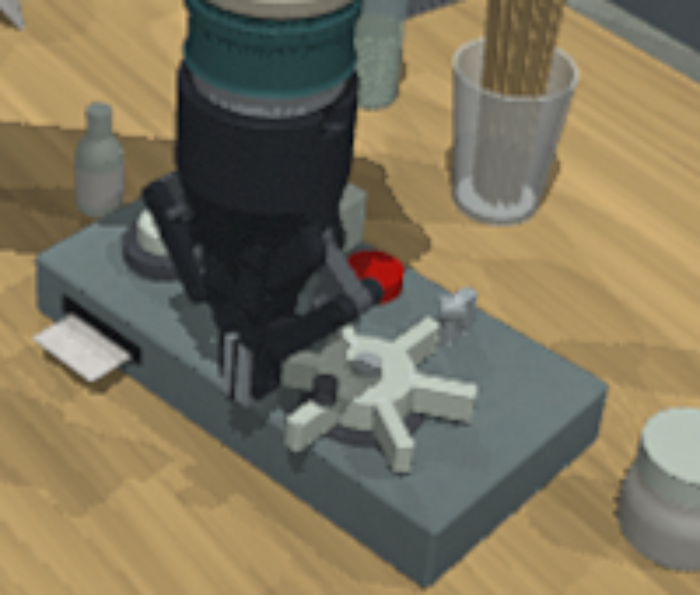

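One click done: the stud at (325,388) now sits on the front tooth. I'll retreat outward, return right and go in again. Three clicks remain.

arm_command(
  motion=[
    {"offset": [1.5, 0, 0], "turn": 0, "jaw": 0},
    {"offset": [3, 0, 0], "turn": 0, "jaw": 0},
    {"offset": [3, 0, 2], "turn": 0, "jaw": 0},
    {"offset": [3, 0, 4.5], "turn": 0, "jaw": 0},
    {"offset": [3, 0, 6.5], "turn": 0, "jaw": 0},
    {"offset": [3, 0, 7.3], "turn": 0, "jaw": 0},
    {"offset": [1.5, 0, 7.3], "turn": 0, "jaw": 0},
    {"offset": [0, 0, 7.3], "turn": 0, "jaw": 0},
  ],
)

```text
clock: 4.33
eef_pos: [0.517, -0.1634, 0.055]
tcp_rot: [0.067, -0.067, 0.704, -0.703]
wrist_force: [1.1, -0.8, -0.3]
width: 0.0001
```

```bash
python3 look.py
```

```text
pos [ 0.517  -0.1634  0.055 ] fwd 0.0471 lat -0.0432 yaw(toolx) 10.88 F [ 1.1 -0.8 -0.3] t 4.3333 0.00011014839383896708
```

arm_command(
  motion=[
    {"offset": [0, 0, 0], "turn": 0, "jaw": 0},
    {"offset": [0, 0, -0.5], "turn": 0, "jaw": 0},
    {"offset": [0, 0, -1.1], "turn": 0, "jaw": 0},
    {"offset": [0, 0, -1.7], "turn": 0, "jaw": 0},
    {"offset": [0, 0, -2.3], "turn": 0, "jaw": 0},
    {"offset": [0, 0, -2.9], "turn": 0, "jaw": 0},
    {"offset": [0, 0, -3.5], "turn": 0, "jaw": 0},
    {"offset": [0, 0, -4.1], "turn": 0, "jaw": 0},
  ],
)

```text
clock: 5.0
eef_pos: [0.5096, -0.1241, 0.0557]
tcp_rot: [-0.067, 0.068, -0.703, 0.705]
wrist_force: [-0.6, -4.6, 0.3]
width: -0.0
```

arm_command(
  motion=[
    {"offset": [0, 0, -0.6], "turn": 0, "jaw": 0},
    {"offset": [0, 0, -1.2], "turn": 0, "jaw": 0},
    {"offset": [0, 0, -1.8], "turn": 0, "jaw": 0},
    {"offset": [0, 0, -2.4], "turn": 0, "jaw": 0},
    {"offset": [0, 0, -3.0], "turn": 0, "jaw": 0},
    {"offset": [0, 0, -3.3], "turn": 0, "jaw": 0},
    {"offset": [0, 0, -3.3], "turn": 0, "jaw": 0},
  ],
)

```text
clock: 5.58
eef_pos: [0.5029, -0.0898, 0.0551]
tcp_rot: [0.068, -0.068, 0.704, -0.704]
wrist_force: [-0.1, -0.6, 0.5]
width: -0.0001
```

```bash
python3 look.py 4 s
```

```text
pos [ 0.5029 -0.0898  0.0551] fwd 0.0469 lat 0.0317 yaw(toolx) 11.05 F [-0.1 -0.6  0.5] t 5.5833 -6.558783041406118e-05
```

View pics/s4.png

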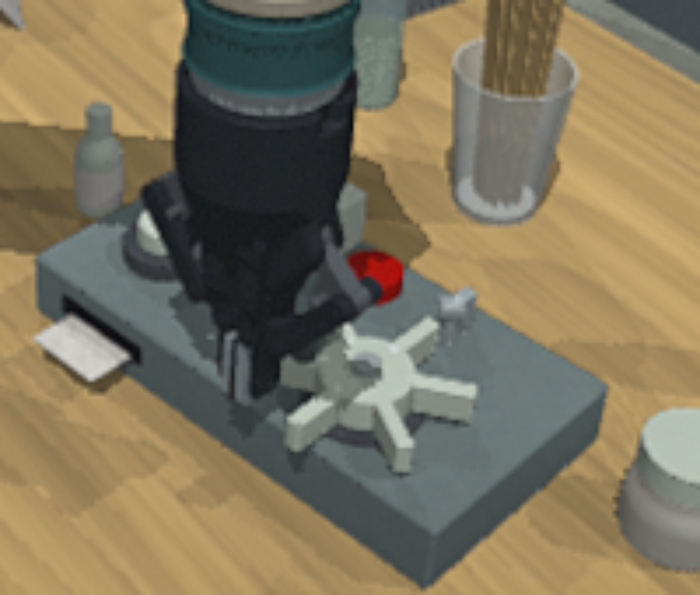

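The front tooth is now bare and the stud is hidden behind the gripper. I'll return and check that it's on the front-left tooth before the next flick.

arm_command(
  motion=[
    {"offset": [1.5, 0, 0], "turn": 0, "jaw": 0},
    {"offset": [3, 0, 0], "turn": 0, "jaw": 0},
    {"offset": [3, 0, 2], "turn": 0, "jaw": 0},
    {"offset": [3, 0, 4.5], "turn": 0, "jaw": 0},
    {"offset": [3, 0, 6.5], "turn": 0, "jaw": 0},
    {"offset": [3, 0, 7.3], "turn": 0, "jaw": 0},
    {"offset": [1.5, 0, 7.4], "turn": 0, "jaw": 0},
    {"offset": [0, 0, 7.4], "turn": 0, "jaw": 0},
  ],
)

```text
clock: 6.3
eef_pos: [0.5173, -0.1641, 0.0551]
tcp_rot: [0.067, -0.067, 0.704, -0.704]
wrist_force: [0.9, -0.0, -0.2]
width: 0.0001
```

```bash
python3 look.py 5 sw
```

```text
pos [ 0.5173 -0.1641  0.0551] fwd 0.047 lat -0.0439 yaw(toolx) 10.85 F [ 0.9 -0.  -0.2] t 6.3 5.716957477453252e-05
```

View pics/s5.png

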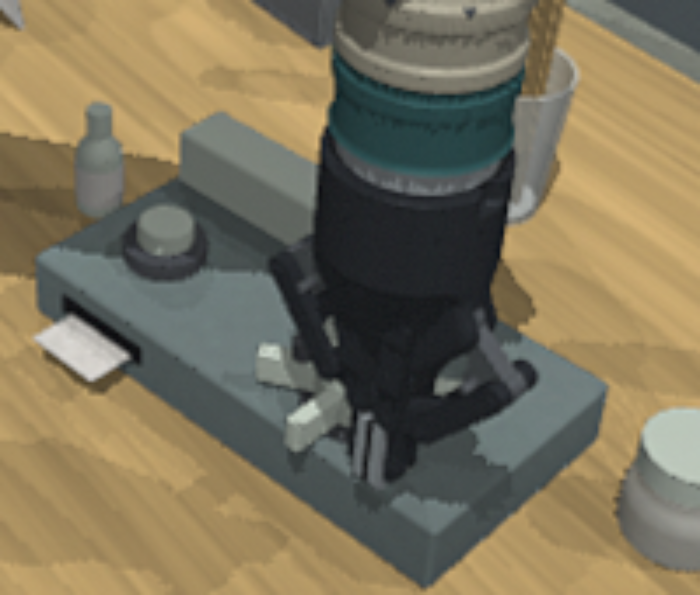

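View pics/w5.png

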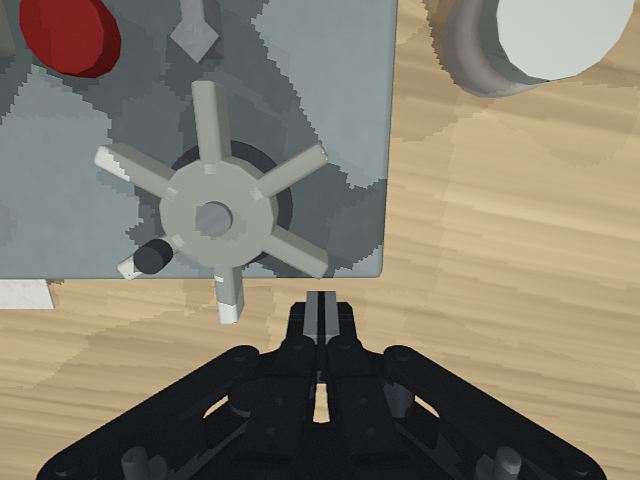

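In the wrist view the stud (153,256) is on the front-left tooth, so two clicks are done and the wheel is seated. Third flick:

arm_command(
  motion=[
    {"offset": [0, 0, 0], "turn": 0, "jaw": 0},
    {"offset": [0, 0, -0.5], "turn": 0, "jaw": 0},
    {"offset": [0, 0, -1.1], "turn": 0, "jaw": 0},
    {"offset": [0, 0, -1.7], "turn": 0, "jaw": 0},
    {"offset": [0, 0, -2.3], "turn": 0, "jaw": 0},
    {"offset": [0, 0, -2.9], "turn": 0, "jaw": 0},
    {"offset": [0, 0, -3.5], "turn": 0, "jaw": 0},
    {"offset": [0, 0, -4.1], "turn": 0, "jaw": 0},
  ],
)

```text
clock: 7.07
eef_pos: [0.5098, -0.1242, 0.0557]
tcp_rot: [-0.067, 0.068, -0.702, 0.705]
wrist_force: [-0.6, -4.5, -0.2]
width: 0.0003
```

arm_command(
  motion=[
    {"offset": [0, 0, -0.6], "turn": 0, "jaw": 0},
    {"offset": [0, 0, -1.2], "turn": 0, "jaw": 0},
    {"offset": [0, 0, -1.8], "turn": 0, "jaw": 0},
    {"offset": [0, 0, -2.4], "turn": 0, "jaw": 0},
    {"offset": [0, 0, -3.0], "turn": 0, "jaw": 0},
    {"offset": [0, 0, -3.3], "turn": 0, "jaw": 0},
    {"offset": [0, 0, -3.3], "turn": 0, "jaw": 0},
  ],
)

```text
clock: 7.65
eef_pos: [0.5029, -0.0898, 0.0551]
tcp_rot: [0.068, -0.068, 0.704, -0.704]
wrist_force: [-0.6, -0.2, -0.5]
width: 0.0
```

arm_command(
  motion=[
    {"offset": [1.5, 0, 0], "turn": 0, "jaw": 0},
    {"offset": [3, 0, 0], "turn": 0, "jaw": 0},
    {"offset": [3, 0, 2], "turn": 0, "jaw": 0},
    {"offset": [3, 0, 4.5], "turn": 0, "jaw": 0},
    {"offset": [3, 0, 6.5], "turn": 0, "jaw": 0},
    {"offset": [3, 0, 7.3], "turn": 0, "jaw": 0},
    {"offset": [1.5, 0, 7.4], "turn": 0, "jaw": 0},
    {"offset": [0, 0, 7.4], "turn": 0, "jaw": 0},
  ],
)

```text
clock: 8.32
eef_pos: [0.5172, -0.164, 0.0551]
tcp_rot: [0.067, -0.067, 0.704, -0.704]
wrist_force: [-0.0, 0.5, -0.1]
width: 0.0001
```

```bash
python3 look.py 6 w
```

```text
pos [ 0.5172 -0.164   0.0551] fwd 0.047 lat -0.0438 yaw(toolx) 10.86 F [-0.   0.5 -0.1] t 8.3167 0.00011700407320356632
```

View pics/w6.png

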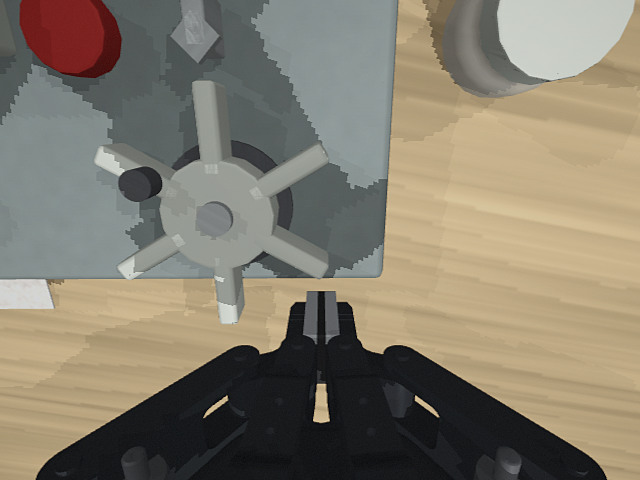

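The stud (140,184) is on the rear-left tooth, one click short. Now the fourth and last flick, then retreat and look.

arm_command(
  motion=[
    {"offset": [0, 0, 0], "turn": 0, "jaw": 0},
    {"offset": [0, 0, -0.5], "turn": 0, "jaw": 0},
    {"offset": [0, 0, -1.1], "turn": 0, "jaw": 0},
    {"offset": [0, 0, -1.7], "turn": 0, "jaw": 0},
    {"offset": [0, 0, -2.3], "turn": 0, "jaw": 0},
    {"offset": [0, 0, -2.9], "turn": 0, "jaw": 0},
    {"offset": [0, 0, -3.5], "turn": 0, "jaw": 0},
    {"offset": [0, 0, -4.1], "turn": 0, "jaw": 0},
  ],
)

```text
clock: 9.03
eef_pos: [0.5097, -0.1241, 0.0557]
tcp_rot: [-0.067, 0.068, -0.702, 0.705]
wrist_force: [0.1, -4.4, -0.7]
width: 0.0001
```

arm_command(
  motion=[
    {"offset": [0, 0, -0.6], "turn": 0, "jaw": 0},
    {"offset": [0, 0, -1.2], "turn": 0, "jaw": 0},
    {"offset": [0, 0, -1.8], "turn": 0, "jaw": 0},
    {"offset": [0, 0, -2.4], "turn": 0, "jaw": 0},
    {"offset": [0, 0, -3.0], "turn": 0, "jaw": 0},
    {"offset": [0, 0, -3.3], "turn": 0, "jaw": 0},
    {"offset": [0, 0, -3.3], "turn": 0, "jaw": 0},
  ],
)

```text
clock: 9.62
eef_pos: [0.5029, -0.0898, 0.0551]
tcp_rot: [0.068, -0.068, 0.704, -0.703]
wrist_force: [-0.0, -0.2, -0.2]
width: 0.0001
```

arm_command(
  motion=[
    {"offset": [1.5, 0, 0], "turn": 0, "jaw": 0},
    {"offset": [3, 0, 0], "turn": 0, "jaw": 0},
    {"offset": [4, -1, 0], "turn": 0, "jaw": 0},
    {"offset": [4, -3, 0], "turn": 0, "jaw": 0},
    {"offset": [4, -5, 0], "turn": 0, "jaw": 0},
    {"offset": [4, -5, 0], "turn": 0, "jaw": 0},
  ],
)

```text
clock: 10.12
eef_pos: [0.467, -0.0997, 0.1089]
tcp_rot: [-0.07, 0.065, -0.703, 0.705]
wrist_force: [1.7, -0.7, 1.0]
width: -0.0003
```

```bash
python3 look.py 7 sw; python3 -c "
from h import *
to([.537,.032,.085])"
```

```text
pos [ 0.467  -0.0997  0.1089] fwd 0.0841 lat 0.0289 yaw(toolx) 10.97 F [ 1.7 -0.7  1. ] t 10.1167 -0.0002838596055062169
pos [ 0.4652 -0.0989  0.1061] fwd 0.0857 lat 0.03 yaw(toolx) 10.98 F [-0.5 -0.3 -0.2] t 10.2167 4.723283474325022e-05
tool cm [ -9.54   2.12 -11.49]
```

View pics/s7.png

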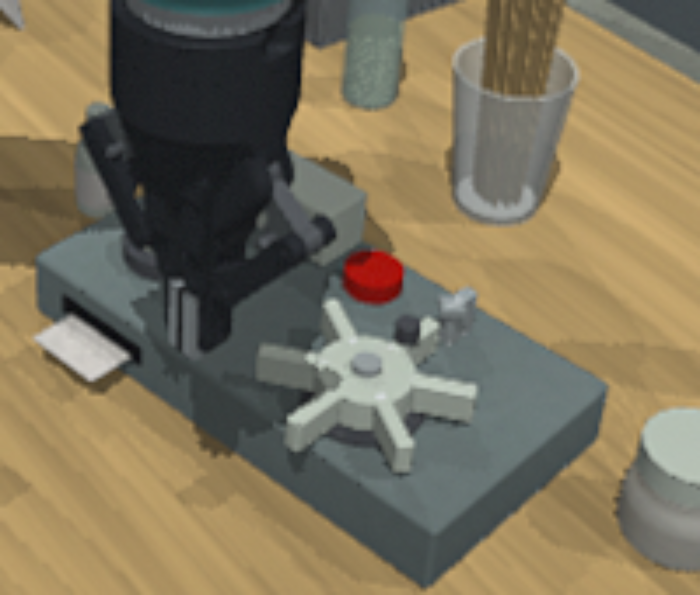

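View pics/w7.png

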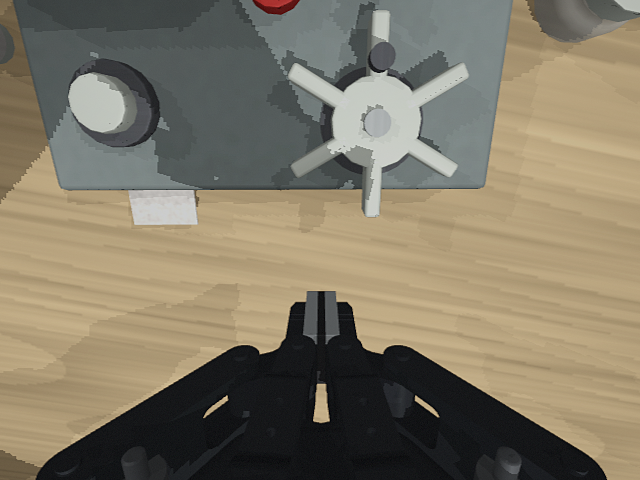

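The stud (381,57 in the wrist view) is on the tooth that points at the pointer. Now over to the plunger.

arm_command(
  motion=[
    {"offset": [-2, 0, -2.5], "turn": 0, "jaw": 0},
    {"offset": [-4, 0, -5], "turn": 0, "jaw": 0},
    {"offset": [-6, 0, -7.5], "turn": 0, "jaw": 0},
    {"offset": [-8, 0, -10], "turn": 0, "jaw": 0},
    {"offset": [-9.5, 0, -11.5], "turn": 0, "jaw": 0},
    {"offset": [-9.5, 1, -11.5], "turn": 0, "jaw": 0},
    {"offset": [-9.5, 2, -11.5], "turn": 0, "jaw": 0},
    {"offset": [-9.5, 2, -11.5], "turn": 0, "jaw": 0},
  ],
)

```text
clock: 10.88
eef_pos: [0.5322, 0.0324, 0.0817]
tcp_rot: [0.065, -0.07, 0.704, -0.704]
wrist_force: [-0.6, -0.0, -0.2]
width: 0.0001
```

```bash
python3 look.py 8 sw; python3 -c "
from h import *
to([.537,.032,.066])"
```

```text
pos [0.5322 0.0324 0.0817] fwd -0.0052 lat 0.1461 yaw(toolx) 11.0 F [-0.6 -0.  -0.2] t 10.8833 8.93108757375605e-05
pos [0.5333 0.0318 0.0835] fwd -0.0062 lat 0.1453 yaw(toolx) 10.93 F [ 0.7 -0.9 -0.3] t 10.9833 1.393740029207299e-05
tool cm [-0.37  1.75  0.05]
```

View pics/s8.png

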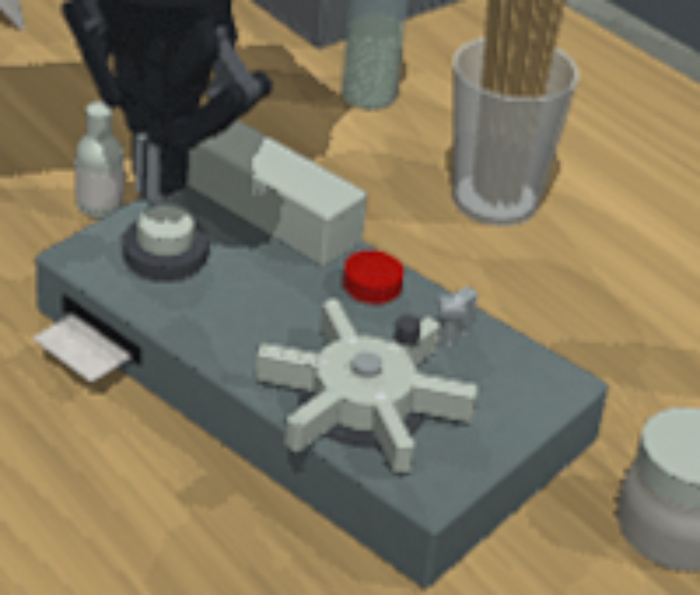

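View pics/w8.png

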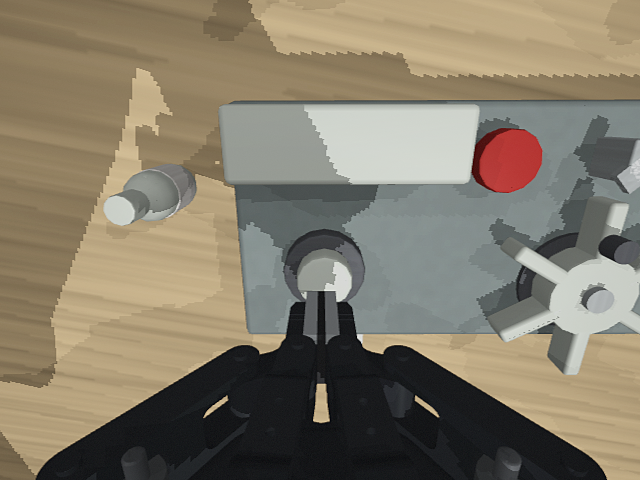

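The fingertip is above the plunger, which is at (324,270) in the wrist view and just ahead of the tip. I'll correct 4 mm forward, lower, and press in small steps watching force.

arm_command(
  motion=[
    {"offset": [-0.4, 0.5, 0], "turn": 0, "jaw": 0},
    {"offset": [-0.4, 1, 0], "turn": 0, "jaw": 0},
    {"offset": [-0.4, 1.5, 0], "turn": 0, "jaw": 0},
    {"offset": [-0.4, 1.8, 0], "turn": 0, "jaw": 0},
    {"offset": [-0.4, 2.1, 0], "turn": 0, "jaw": 0},
    {"offset": [-0.4, 2.3, 0], "turn": 0, "jaw": 0},
    {"offset": [-0.4, 2.3, 0], "turn": 0, "jaw": 0},
  ],
)

```text
clock: 11.57
eef_pos: [0.5392, 0.033, 0.0621]
tcp_rot: [-0.067, 0.068, -0.704, 0.704]
wrist_force: [-1.6, -0.9, 3.1]
width: -0.0001
```

```bash
python3 look.py 9 s
```

```text
pos [0.5392 0.033  0.0621] fwd -0.0122 lat 0.1454 yaw(toolx) 10.98 F [-1.6 -0.9  3.1] t 11.5667 -6.183255120960902e-05
```

View pics/s9.png

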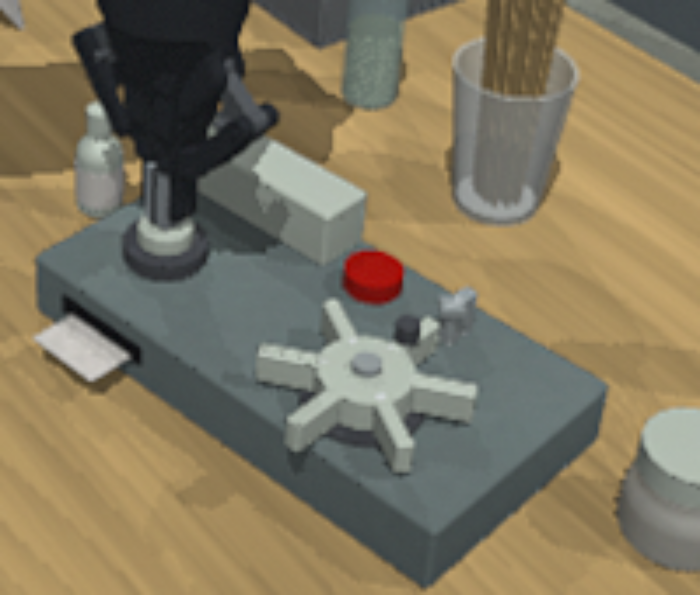

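In contact at 3 N with z = 0.062. Pressing on until the force climbs past the spring's 6 N.

arm_command(
  motion=[
    {"offset": [0.1, 0.2, 0], "turn": 0, "jaw": 0},
    {"offset": [0.1, 0.4, 0], "turn": 0, "jaw": 0},
    {"offset": [0.1, 0.6, 0], "turn": 0, "jaw": 0},
    {"offset": [0.1, 0.7, 0], "turn": 0, "jaw": 0},
    {"offset": [0.1, 0.7, 0], "turn": 0, "jaw": 0},
  ],
)

```text
clock: 12.03
eef_pos: [0.5393, 0.0331, 0.056]
tcp_rot: [-0.068, 0.067, -0.704, 0.704]
wrist_force: [-0.7, -1.1, 6.9]
width: -0.0002
```

arm_command(
  motion=[
    {"offset": [0, 0.1, 0], "turn": 0, "jaw": 0},
    {"offset": [0, 0.2, 0], "turn": 0, "jaw": 0},
    {"offset": [0, 0.3, 0], "turn": 0, "jaw": 0},
    {"offset": [0, 0.3, 0], "turn": 0, "jaw": 0},
  ],
)

```text
clock: 12.37
eef_pos: [0.5394, 0.033, 0.0557]
tcp_rot: [-0.068, 0.067, -0.704, 0.704]
wrist_force: [-7.7, 0.3, 24.4]
width: -0.0001
```

The plunger is on its stop: 24 N and z stays at 0.0557, about 8 mm of travel. Lifting and backing off.

arm_command(
  motion=[
    {"offset": [0, 0.3, 0], "turn": 0, "jaw": 0},
    {"offset": [0, -0.3, 0], "turn": 0, "jaw": 0},
    {"offset": [0, -1, 0], "turn": 0, "jaw": 0},
    {"offset": [0, -2, 0], "turn": 0, "jaw": 0},
    {"offset": [0, -4, 0], "turn": 0, "jaw": 0},
    {"offset": [0, -6.5, 0], "turn": 0, "jaw": 0},
    {"offset": [0, -9, 0], "turn": 0, "jaw": 0},
    {"offset": [0, -10, 0], "turn": 0, "jaw": 0},
  ],
)

```text
clock: 13.03
eef_pos: [0.5402, 0.0331, 0.1552]
tcp_rot: [-0.069, 0.066, -0.704, 0.704]
wrist_force: [1.6, -0.2, 0.7]
width: -0.0001
```

arm_command(
  motion=[
    {"offset": [2.5, 0, 0], "turn": 0, "jaw": 0},
    {"offset": [5, 0, 0], "turn": 0, "jaw": 0},
    {"offset": [7.5, 0, 0], "turn": 0, "jaw": 0},
    {"offset": [10, 0, 0], "turn": 0, "jaw": 0},
    {"offset": [11, 0, 0], "turn": 0, "jaw": 0},
    {"offset": [11, 0, 0], "turn": 0, "jaw": 0},
    {"offset": [11, 0, 0], "turn": 0, "jaw": 0},
  ],
)

```text
clock: 13.62
eef_pos: [0.431, 0.0121, 0.1521]
tcp_rot: [0.068, -0.067, 0.704, -0.704]
wrist_force: [1.2, 0.6, -0.1]
width: 0.0
```

```bash
python3 look.py 10 sw
python3 - <<'E'
from h import *
c=camera_info('side');p,d=grab_frame('side');K=c['K'];P=c['pose']
v,u=np.mgrid[:480,:640];X=np.stack([(u-K[0,2])/K[0,0]*d,-(v-K[1,2])/K[1,1]*d,-d],-1)@P[:3,:3].T+P[:3,3]
X0=np.load('sideX.npy')
for Y in (X0,X):
    m=np.hypot(Y[...,0]-.537,Y[...,1]-.032)<.010;print('plunger top z',np.percentile(Y[m][:,2],[20,50,80]).round(4))
p,d=grab_frame('top');cv2.imwrite('pics/t10.png',p[:,:,::-1])
E
```

```text
pos [0.431  0.0121 0.1521] fwd 0.0981 lat 0.1455 yaw(toolx) 10.97 F [ 1.2  0.6 -0.1] t 13.6167 1.4950314099980576e-05
plunger top z [0.063  0.0636 0.0645]
plunger top z [0.063  0.0636 0.0648]
```

View pics/s10.png

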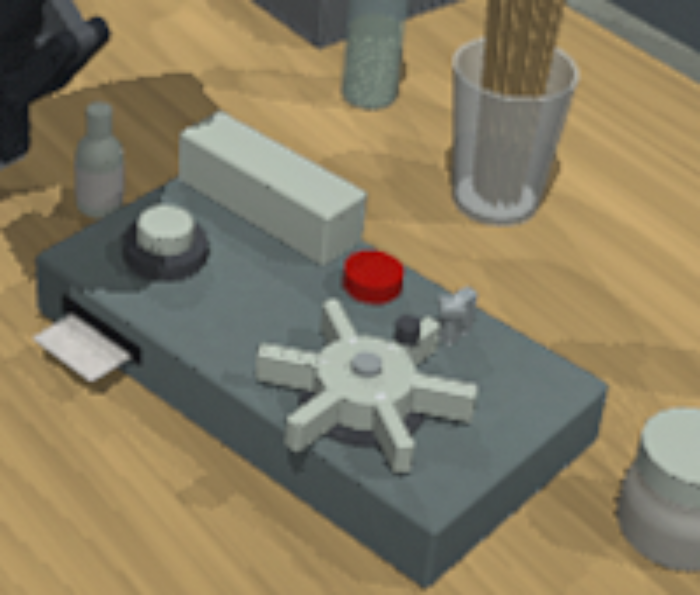

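View pics/w10.png

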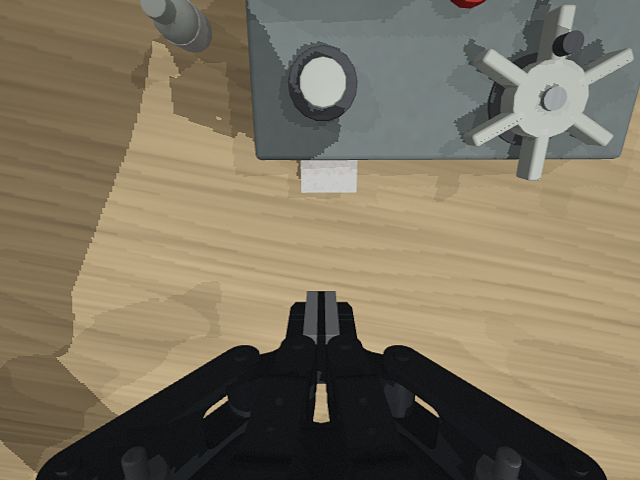

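View pics/t10.png

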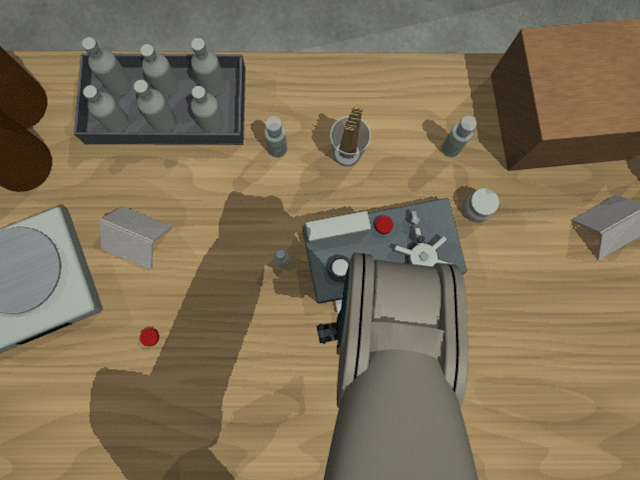

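The stud is at the pointer, the plunger top is back at 63.6 mm as before, and all loose items are at their starting pixels. The arm is clear, so I'm handing in.

```bash
python3 -c "
from station import *
print(finish_job())"
```

```text
the job is handed in; nothing more can be done
None
```

I turned the thumbwheel four clicks clockwise with the shut fingertips. After each flick I looked before the next, and the studded tooth now points at the steel pointer without having gone past it. Only then did I press the print plunger to its stop and let it come back up. Nothing was lifted, and the job was handed in at about 14 s of the 64 s allowed.

Last checks:
- **Wheel:** the final side, top and wrist pictures show the studded tooth at the pointer, with the wheel seated on its click.
- **Plunger:** the fingertip stopped at about 56 mm height (roughly 8 mm of travel) with 24 N on it, so it was fully down. Its top then measured 63.6 mm, the same as before the press.
- **Loose items:** the caps, bottles, jar and cup look unmoved in the top picture.
- **Robot:** the gripper is clear of everything, at about 0.15 m height, with no contact force.

No check failed. One arm call was refused because its rows lacked the turn and jaw values; the arm did not move, and I resent it complete.

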